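# Register a lino block and lock it down

## Robot

A 6-joint arm with a two-finger parallel gripper is mounted at the origin on the work surface; the furniture and walls round the work are solid. World frame = base frame: x ahead of the robot, y to its left, z up, the work surface at z = 0. Lengths are in m, angles in rad, forces in N, time in s.
With the tool pointing down it reaches from about 0.35 to 0.975 m from the base axis. Payload 4.9 kg.
Tool frame: the origin (TCP) lies on the centre line of the jaws, within the pads' length; the fingertips stand 25 mm ahead of it and the grasp point (between the pads) lies 6 mm ahead of it; z points along the fingers, y is the line along which they close (so a half turn about z gives the same grasp; the last joint's range is limited). The gripper opens to 85 mm and grips with 20 to 120 N. Pads are 22 mm wide; open, the fingers measure 114 mm over their backs; the gripper's body (76 mm by 85 mm) begins 54 mm behind the grasp point. The pads swing forward as they close: fully open they stand 13 mm farther back than shut.
Start: joints at [1.087, 0.053, 1.613, -0, 1.476, -0.119], TCP at [0.223, 0.584, 0.256] pointing down, gripper open.
Joint ranges: [-3.01, 3.01], [-1.01, 2.22], [0.06, 2.58], [-1.02, 4.17], [0.09, 2.62], [-3.14, 3.14]. Speed limits (rad/s): [2.57, 2.57, 3.14, 3.14, 3.14, 3.14].

## Interface

Orientations are given as a unit quaternion [w, x, y, z].
In Python, from plant import state, grab_frame, get_calibration, job gives the robot as it stands. The module is installed in compiled form; this text tells all that it offers.
- The arm moves only by the tool move_arm, never from a script. Its argument "targets" is a list that holds one entry, the list of rows, each a list of 5 numbers: the opening in per cent of the stroke, from 0 (shut) to 100 (fully open), then the shift along the tool's x, y, z as a fraction of full scale, then the turn about the tool's z as a fraction of full scale. A call has 1 to 5 rows; each row shifts and turns the commanded pose from where the row before left it, along the tool's axes as they then stand; what a row does not reach is not made up. Full scale, the value 1, is 0.6 m for a shift and 6 degrees for a turn. A row lasts 1/12 s, in which the tool goes at most 41.7 mm and 7.16 degrees, less where a joint would pass 70% of its speed; a pose out of reach is approached as far as the arm can. A call with a number of a shift or a turn outside -1 to 1 is refused whole. A call with a gripper value outside its range is refused whole. The fingers move at their own pace and stop on an object; the grip force is fixed at half the most. Time passes only in rows, so rows that do not move let the fingers close. It gives the time, the measured TCP pose, the force, the opening and the grip force at its end, in the units of the state.
- state(): the state, without advancing time (a new reading comes with each control period).
- grab_frame(name): name is "side" or "top"; returns the picture (384x512x3 uint8, red, green, blue); there is no depth.
- get_calibration(name): a dict with "vertical_fov" (degrees; the focal length in pixels is half the picture's height over the tangent of half this angle, whatever the lens; pixels are square), "cx", "cy" (the principal point, pixels), "R" (3x3) and "t" (3): a world point X has camera coordinates R X + t. Camera axes: x right, y down, z forward; pixel columns grow to the right and rows downward; lengths in m; the calibration is good to about 2 mm. A picture is of the moment at which its call begins. get_calibration takes no time and is no camera call.
- job.job_done(): hands the job in; it is judged then, once.
The state is a dict: "time": time; "joint_pos": joint angles; "joint_vel": joint speeds; "joint_efforts": joint torques, N m; "tool_pos": TCP position; "tool_rot": TCP orientation; "contact_force": force on the tool from outside, world axes, zero at the start; "ft_torque": the same for the moment, N m; "gripper_width": opening from 0.0 (shut) to 1.0 (fully open); "grasp_force": force on a finger pad.
Only numpy, scipy, OpenCV 4.12 (cv2) and the standard library are available. Lean on these libraries where they do the work, as an engineer would, in place of code of your own. Each camera call takes 0.05 s, during which the arm holds its last target. There are 200 camera calls.

## Task

Slide the larger, brown-faced lino block across the table, without lifting it, into the metal registration corner so that it lies snug and square against both fences, one long side along the far (back) fence. Then turn the red quarter-turn hold-down clockwise (seen from above) all the way, so that its finger lies across the block. Leave the other tools and materials where they are.

Things in the scene. Friction and masses are not known exactly. Their poses are not given: they have to be found in the camera images.
- block_center (a point): The larger lino block: flat wooden block with a brown lino face carved with pale wavy lines, 95 x 65 x 21 mm, 0.15 kg or so, lying face up on the table. The point is its centre, 10 mm above its underside. Its own x runs along the 95 mm side, y along the 65 mm side; either way round will do.
- corner (a point): Inside corner of two low dark steel fences (16 mm thick, 14 mm high) fixed to the table at a right angle; the point is where their inner faces meet, 10 mm above the table. Its x points away from the robot through the back fence (inner face x = 0, from y = -85 to 18 mm); its y points left through the side fence (inner face y = 0, from x = -88 to 0 mm). Turned by up to 0.25 rad.
- block_place (a point): Centre of the block's place, 10 mm above the table, at x = -32.5, y = -47.5 mm in the corner's frame, axes as the corner's. A white 95 x 65 mm rectangle marks it on a thin green mat, flush with the table (no step). The block's 95 mm side belongs along y here, its sides touching both fences.
- clamp_grip (a point): Grip of the quarter-turn hold-down: upright red bar 14 mm wide, 46 long, 30 to 62 mm above the table, on a flat steel finger 16 mm wide, 24 to 30 mm above the table (passes over the block), its tip 50 mm from the pivot. The point is on the pivot axis, 50 mm up, 32 mm behind the back fence's inner face. Bar and finger lie along this frame's -y; the frame turns with them.
- clamp (a joint): Angle of the hold-down, rad: 0 = open, finger pointing to the corner's -y (right, along the fence); it grows clockwise seen from above to its stop at 1.571, finger pointing to the corner's -x, across the block. It stays where it is left; turning takes about 0.04 N m. It starts between 0 and 0.25.
- brayer_center (a point): Bystander: ink roller with red handle, 188 x 86 x 33 mm, lying on the table; the point is at its middle, 15 mm up.
- small_block_center (a point): Bystander: the smaller lino block with a dark green face, 60 x 75 x 21 mm; the point is its centre.
- red_pot_center (a point): Bystander: small pot with red lid, 58 mm across, 50 mm high; the point is its centre.
- rubbing_disc_center (a point): Bystander: round wooden rubbing disc with a knob, 108 mm across, 48 mm high; the point is on its axis, 24 mm up.
Not all that is in view belongs to the job. What is shaped like the part that bears block_center but pink is not meant.

How it is judged:
On the way, in this order (a step that is already met when the one before it is completed fails the run):
1. the block lies snug and square in the corner while the hold-down is still open (x of block_center in the frame of corner between -0.0365 and -0.0295 m and y of block_center in the frame of corner between -0.0515 and -0.0445 m and angle between the x axis of block_center and the y axis of corner, either way round below 0.06 rad and height (world z) of block_center below 0.015 m and value of joint clamp below 0.6 rad), for 0.2 s.
2. the hold-down is turned over the block (value of joint clamp above 1.35 rad), for 0.2 s.
At the end, for the whole second after the job is handed in: The block lies flat in the corner within about 4 mm of both fences and within 0.06 rad of square, long side along the back fence, at rest, and the hold-down is turned at least 1.35 rad, over the block (x of block_center in the frame of corner between -0.0365 and -0.0295 m and y of block_center in the frame of corner between -0.0515 and -0.0445 m and angle between the x axis of block_center and the y axis of corner, either way round below 0.06 rad and height (world z) of block_center below 0.015 m and value of joint clamp above 1.35 rad and linear speed of block below 0.01 m/s); the robot touches nothing.
It fails at once if the block is lifted more than 12 mm off the table (height (world z) of block_center above 0.022 m).
It fails at once if the block is tipped up by more than 0.35 rad (angle between block_center's own z axis and vertical above 0.35 rad).
It fails at once if the ink roller, the smaller lino block, the red-lidded pot or the rubbing disc is moved by more than 20 mm (distance of any of brayer_center, small_block_center, red_pot_center, rubbing_disc_center from where it was at the start of the episode above 0.02 m).
It also fails if it takes over 64 s, if anything falls off the work surface, if the arm or the gripper's body presses on something with over 40 N, if the wrist force passes 120 N, or if a joint passes its speed limit or range.

## Working session

There is one attempt and no reset: what is moved stays moved. The work goes in short steps, Python scripts to look and compute and a tool call to move; the robot and the scene stay as the last step left them, time stands still between calls to the robot, and variables do not carry over. Pictures are saved under pics/ and viewed, at most 10 in all, crops included, and the job is handed in when it is done.

Besides the shell and the picture viewer there is one more tool, called after "Request:" as name([rows], argument=value, ...), one row to a line, values as JSON. move_arm: Moves the arm, as the interface text tells. Shift numbers are shares of 0.6 m and turn numbers shares of 6 degrees, none past 1 either way. Its arguments: {"type":"object","properties":{"targets":{"type":"array"}},"required":["targets"]}

```bash
mkdir -p pics; python3 - <<'E'
from plant import *
import cv2
print(state())
for n in("top","side"):
    f=grab_frame(n); cv2.imwrite(f"pics/{n}0.png",f[:,:,::-1]); print(n,get_calibration(n))
E
```

```text
{'time': 0.0, 'joint_pos': array([ 1.08697048e+00,  5.33692716e-02,  1.61429155e+00, -1.10722026e-05,
        1.47598305e+00, -1.18993325e-01]), 'joint_vel': array([-0.00033314, -0.00043614, -0.00055984,  0.00016764,  0.00222625,
       -0.00124164]), 'joint_efforts': array([-3.61760496e-03, -3.93681121e+01, -3.70176959e+01, -4.32929937e-04,
        7.23779565e-03,  1.48106415e-05]), 'tool_pos': array([0.22272834, 0.58336001, 0.25505673]), 'tool_rot': array([-2.99206824e-04,  1.81405655e-01,  9.83407818e-01, -9.81009745e-04]), 'contact_force': array([-0.8169831 , -0.53349529,  0.83748898]), 'ft_torque': array([-0.03146763, -0.04277135,  0.03531802]), 'grasp_force': 0.0, 'gripper_width': 0.9984937313452338}
top {'vertical_fov': 55.742543561334024, 'cx': 254.78237816897595, 'cy': 188.28503106914252, 'R': array([[ 0.01574197, -0.99986262, -0.00518994],
       [-0.99718883, -0.01531916, -0.07334684],
       [ 0.07325726,  0.00632998, -0.99729299]]), 't': array([0.11201633, 0.51612503, 1.1579778 ])}
side {'vertical_fov': 50.365918412911206, 'cx': 260.58965807268316, 'cy': 186.8861801590329, 'R': array([[ 0.90869186,  0.41744363,  0.00446266],
       [ 0.34202133, -0.73829786, -0.58132407],
       [-0.23937526,  0.52977078, -0.81365988]]), 't': array([-0.52388769, -0.027012  ,  1.33972503])}
```

View pics/top0.png

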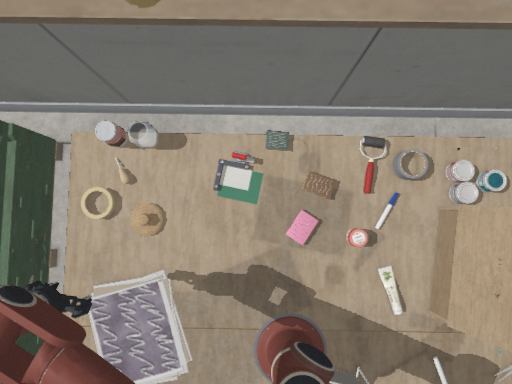

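View pics/side0.png

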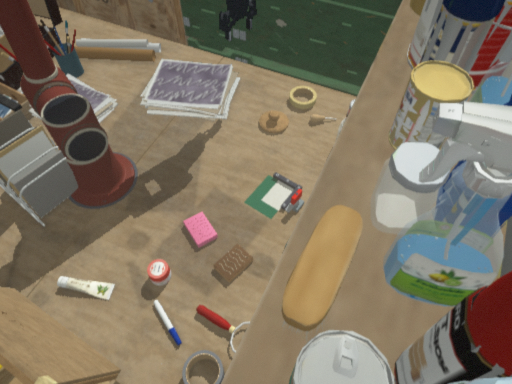

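The top view shows the brown block at about (320,185). The registration corner is near (220,162), with the white place at (237,177) and the red hold-down at (243,157). The pink decoy is at (302,227), the pot at (358,237), the small green block at (277,140) and the brayer at (372,165). In the side view the brown block is at (233,263) and the corner at (285,190).

```bash
cat > h.py <<'E'
import numpy as np, cv2
from plant import *
def ray(n,u,v,z):
    c=get_calibration(n); f=192/np.tan(np.radians(c["vertical_fov"]/2))
    R=np.array(c["R"]);t=np.array(c["t"])
    d=R.T@np.array([(u-c["cx"])/f,(v-c["cy"])/f,1]); o=-R.T@t
    return o+d*(z-o[2])/d[2]
def proj(n,X):
    c=get_calibration(n); f=192/np.tan(np.radians(c["vertical_fov"]/2))
    p=np.array(c["R"])@X+c["t"]; return p[:2]/p[2]*f+[c["cx"],c["cy"]]
E
python3 - <<'E'
from h import *
a=cv2.imread("pics/top0.png")[130:220,205:345]; b=cv2.imread("pics/side0.png")[165:290,200:340]
cv2.imwrite("pics/c1.png",cv2.resize(a,None,fx=5.7,fy=5.7,interpolation=cv2.INTER_CUBIC))
cv2.imwrite("pics/c2.png",cv2.resize(b,None,fx=4.7,fy=4.7,interpolation=cv2.INTER_CUBIC))
E
```

```text
(no output)
```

View pics/c1.png

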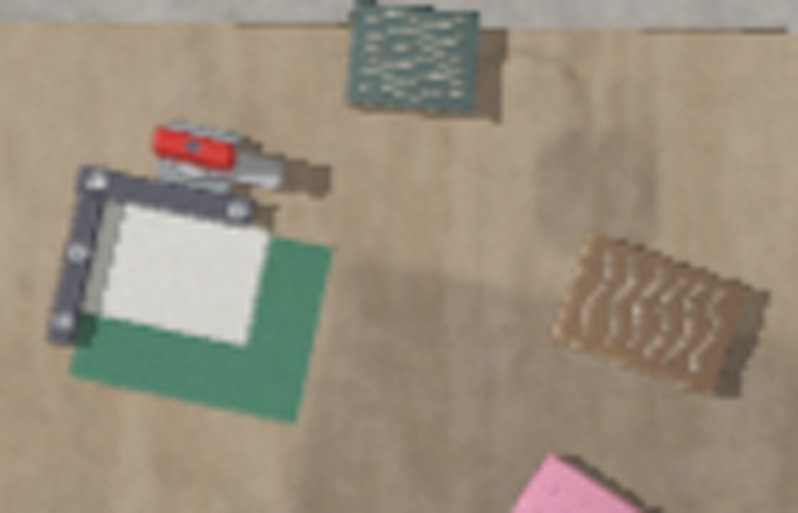

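View pics/c2.png

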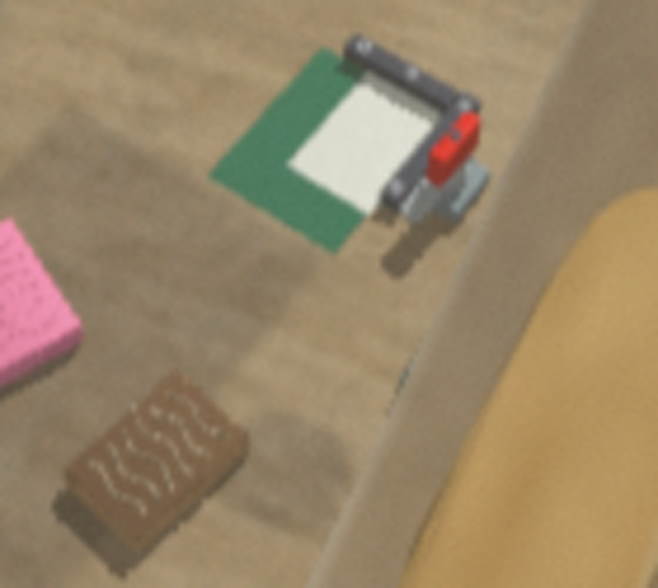

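The crops give me these corners:
- **Block top face (top crop):** about (598,235), (742,285), (712,393), (555,338), with shadow to its right.
- **White rectangle:** right edge from (270,230) to (246,346).
- **Fences:** outer corner at (80,165).
- **Red bar:** centre at about (193,147).

The side crop agrees, and the hold-down finger is open, pointing right.

```bash
python3 - <<'E'
from h import *
np.set_printoptions(precision=4,suppress=True)
T=lambda U,V,z:ray("top",(U+.5)/5.7-.5+205,(V+.5)/5.7-.5+130,z)[:2]
S=lambda U,V,z:ray("side",(U+.5)/4.7-.5+200,(V+.5)/4.7-.5+165,z)[:2]
def rep(n,P):
    P=np.array(P); e=np.roll(P,-1,0)-P
    print(n,P.tolist() and P,"ctr",P.mean(0),"len",np.linalg.norm(e,axis=1),"ang",np.degrees(np.arctan2(e[:,1],e[:,0])))
B=[T(598,235,.021),T(745,285,.021),T(712,393,.021),T(555,338,.021)]
rep("block top",B)
rep("block side",[S(177,373,.021),S(247,437,.021),S(135,548,.021),S(68,470,.021)])
rep("mat",[T(331,245,0),T(295,423,0),T(70,376,0)])
rep("mat side",[S(335,252,0),S(210,175,0),S(322,48,0)])
rep("white R edge",[T(270,230,0),T(246,346,0)])
rep("white side R edge",[S(370,215,0),S(288,162,0),S(362,72,0)])
rep("fence outer: back right,corner,side end",[T(253,198,.014),T(80,165,.014),T(47,342,.014)])
rep("bar top",[T(155,127,.062),T(235,147,.062),T(232,168,.062),T(153,150,.062)])
# masks, top
f=cv2.cvtColor(cv2.imread("pics/top0.png"),cv2.COLOR_BGR2HSV)
for n,lo,hi,z in [("green",(60,90,60),(90,255,160),0),("red",(0,180,120),(6,255,255),.062)]:
    m=cv2.inRange(f,lo,hi); 
    k,l,s,c=cv2.connectedComponentsWithStats(m)
    for i in range(1,k):
        if s[i,4]>20: print(n,s[i],c[i],ray("top",*c[i],z)[:2])
for n,u,v,z in [("disc",147,219,.02),("pot",358,237,.05),("sb",277,140,.021)]: print(n,ray("top",u,v,z)[:2])
E
```

```text
block top [[ 0.5738 -0.0567]
 [ 0.5464 -0.1403]
 [ 0.4847 -0.1216]
 [ 0.5146 -0.0326]] ctr [ 0.5299 -0.0878] len [0.088  0.0645 0.0939 0.0639] ang [-108.1051  163.1497   71.4586  -22.1583]
block side [[ 0.5189 -0.0361]
 [ 0.5763 -0.0569]
 [ 0.5475 -0.1478]
 [ 0.4889 -0.1209]] ctr [ 0.5329 -0.0904] len [0.0611 0.0953 0.0645 0.09  ] ang [ -19.9239 -107.5877  155.4101   70.5467]
mat [[0.5682 0.0949]
 [0.4647 0.1142]
 [0.4898 0.2446]] ctr [0.5076 0.1513] len [0.1053 0.1328 0.1689] ang [169.4458  79.0986 -62.3538]
mat side [[0.5673 0.0958]
 [0.4667 0.1157]
 [0.4913 0.2451]] ctr [0.5085 0.1522] len [0.1025 0.1318 0.1676] ang [168.8239  79.242  -63.033 ]
white R edge [[0.5764 0.1305]
 [0.5088 0.1432]] ctr [0.5426 0.1368] len [0.0689 0.0689] ang [169.3147 -10.6853]
white side R edge [[0.5768 0.1317]
 [0.5099 0.1472]
 [0.5253 0.2377]] ctr [0.5373 0.1722] len [0.0687 0.0917 0.1179] ang [166.8972  80.3673 -64.0581]
fence outer: back right,corner,side end [[0.593  0.1403]
 [0.6107 0.2401]
 [0.5084 0.2567]] ctr [0.5707 0.2124] len [0.1014 0.1036 0.1439] ang [ 79.9857 170.8294 -53.9478]
bar top [[0.625  0.194 ]
 [0.6145 0.1496]
 [0.6028 0.151 ]
 [0.6122 0.1948]] ctr [0.6136 0.1724] len [0.0456 0.0118 0.0448 0.0129] ang [-103.2994  172.9466   77.9224   -3.7556]
green [218 172  45  31 597] [243.7404 189.9196] [0.5098 0.1564]
disc [0.4096 0.4661]
pot [ 0.3645 -0.2048]
sb [0.6735 0.0499]
```

Measurements (world frame):
- **Corner:** about (0.5925, 0.2258), with its y axis at 80°.
- **Block:** centre at about (0.531, -0.089), long axis at 71.5°.
- **Pivot:** about (0.6157, 0.173), hold-down near 0.05 rad.

The sizes match what was given. My plan is to turn the tool, grasp the block across its short side, drag it to just short of the corner, and finish with pushes.

Request:
move_arm([
  [[100,0,0,0,1],[100,0,0,0,1],[100,0,0,0,1],[100,0,0,0,1],[100,0,0,0,1]],
])

```text
time: 0.52
tool_pos: [0.2228, 0.5836, 0.2556]
tool_rot: [-0.0, 0.432, 0.902, -0.001]
contact_force: [-0.5, 0.3, 0.4]
gripper_width: 0.997
grasp_force: 0.0
```

Request:
move_arm([
  [[100,0,0,0,1],[100,0,0,0,1],[100,0,0,0,1],[100,0,0,0,1],[100,0,0,0,1]],
])

```text
time: 0.93
tool_pos: [0.2228, 0.5836, 0.2556]
tool_rot: [0.0, 0.651, 0.759, -0.001]
contact_force: [-0.4, 0.7, -0.3]
gripper_width: 1.003
grasp_force: 0.0
```

Request:
move_arm([
  [[100,0,0,0,1],[100,0,0,0,1],[100,0,0,0,1],[100,0,0,0,1],[100,0,0,0,0.6]],
])

```text
time: 1.35
tool_pos: [0.2228, 0.5835, 0.2555]
tool_rot: [0.0, 0.813, 0.582, -0.001]
contact_force: [0.4, 0.5, -0.6]
gripper_width: 1.002
grasp_force: 0.0
```

Request:
move_arm([
  [[100,-0.05,0.047,0,0],[100,-0.05,0.047,0,0],[100,-0.05,0.047,0,0],[100,-0.05,0.047,0,0],[100,-0.05,0.047,0,0]],
])

```text
time: 1.77
tool_pos: [0.3091, 0.395, 0.2556]
tool_rot: [0.0, 0.811, 0.585, -0.0]
contact_force: [1.7, 0.7, 0.3]
gripper_width: 1.001
grasp_force: 0.0
```

```bash
cat >> h.py <<'E'
def go(x,y,z=None,yaw=None):
    "remaining move to target in tool units; yaw = heading of tool y, deg"
    s=state(); w,a,b,c=s["tool_rot"]
    from scipy.spatial.transform import Rotation as Ro
    M=Ro.from_quat([a,b,c,w]).as_matrix(); p=s["tool_pos"]
    d=M.T@(np.array([x,y,p[2] if z is None else z])-p)
    h=np.degrees(np.arctan2(M[1,1],M[0,1]))
    print("t %.2f pos %s yaw %.2f w %.3f F %s gf %.1f"%(s["time"],p.round(4),h,s["gripper_width"],s["contact_force"].round(1),s["grasp_force"]))
    print("shift units",(d/.6).round(4),"rows>=",np.ceil(np.linalg.norm(d)/.0417),"turn units",None if yaw is None else round((h-yaw)/6,3), "tool x",M[:2,0].round(3))
E
python3 -c "
from h import *
go(.531,-.089,.2,-18.5)"
```

```text
t 1.77 pos [0.3091 0.395  0.2556] yaw -18.45 w 1.001 F [1.7 0.7 0.3] gf 0.0
shift units [-0.6481  0.6061  0.0931] rows>= 13.0 turn units 0.008 tool x [0.316 0.949]
```

Request:
move_arm([
  [[100,-0.05,0.047,0.007,0],[100,-0.05,0.047,0.007,0],[100,-0.05,0.047,0.007,0],[100,-0.05,0.047,0.007,0],[100,-0.05,0.047,0.007,0]],
])

```text
time: 2.18
tool_pos: [0.3952, 0.208, 0.2348]
tool_rot: [-0.0, 0.811, 0.584, 0.0]
contact_force: [0.0, 1.0, 1.1]
gripper_width: 0.998
grasp_force: 0.0
```

Request:
move_arm([
  [[100,-0.05,0.047,0.007,0],[100,-0.05,0.047,0.007,0],[100,-0.05,0.047,0.007,0],[100,-0.05,0.047,0.007,0],[100,-0.05,0.047,0.007,0]],
])

```text
time: 2.6
tool_pos: [0.4814, 0.0208, 0.2138]
tool_rot: [-0.0, 0.812, 0.584, 0.0]
contact_force: [0.8, -0.5, -0.1]
gripper_width: 1.003
grasp_force: 0.0
```

Request:
move_arm([
  [[100,-0.05,0.047,0.007,0],[100,-0.05,0.047,0.007,0],[100,-0.048,0.042,0.007,0],[100,0,0,0,0]],
])

```text
time: 2.93
tool_pos: [0.5314, -0.0925, 0.2003]
tool_rot: [0.0, 0.813, 0.582, -0.001]
contact_force: [-0.8, 0.4, -0.6]
gripper_width: 1.003
grasp_force: 0.0
```

```bash
python3 -c "
from h import *
go(.531,-.089,.03,-18.5)"
```

```text
t 2.93 pos [ 0.5314 -0.0925  0.2003] yaw -18.83 w 1.003 F [-0.8  0.4 -0.6] gf 0.0
shift units [ 0.006  -0.0023  0.2838] rows>= 5.0 turn units -0.055 tool x [0.323 0.946]
```

Request:
move_arm([
  [[100,0.006,-0.002,0.06,-0.055],[100,0,0,0.06,0],[100,0,0,0.06,0],[100,0,0,0.05,0],[100,0,0,0.02,0]],
])

```text
time: 3.35
tool_pos: [0.5266, -0.0821, 0.0463]
tool_rot: [-0.004, 0.81, 0.587, -0.003]
contact_force: [-1.7, 0.3, -0.5]
gripper_width: 0.999
grasp_force: 0.0
```

Request:
move_arm([
  [[100,0,0,0.017,0],[100,0,0,0.017,0],[100,0,0,0,0]],
])

```text
time: 3.6
tool_pos: [0.5303, -0.0832, 0.0306]
tool_rot: [-0.0, 0.81, 0.587, -0.0]
contact_force: [0.6, 0.2, 0.4]
gripper_width: 1.001
grasp_force: 0.0
```

```bash
python3 -c "
from h import *
go(.531,-.089,.03,-18.5)
f=grab_frame('side')[:,:,::-1]; cv2.imwrite('pics/s3.png',cv2.resize(f[180:310,160:310],None,fx=4,fy=4,interpolation=cv2.INTER_CUBIC))"
```

```text
t 3.60 pos [ 0.5303 -0.0832  0.0306] yaw -18.16 w 1.001 F [0.6 0.2 0.4] gf 0.0
shift units [-0.0087  0.0042  0.001 ] rows>= 1.0 turn units 0.056 tool x [0.312 0.95 ]
```

View pics/s3.png

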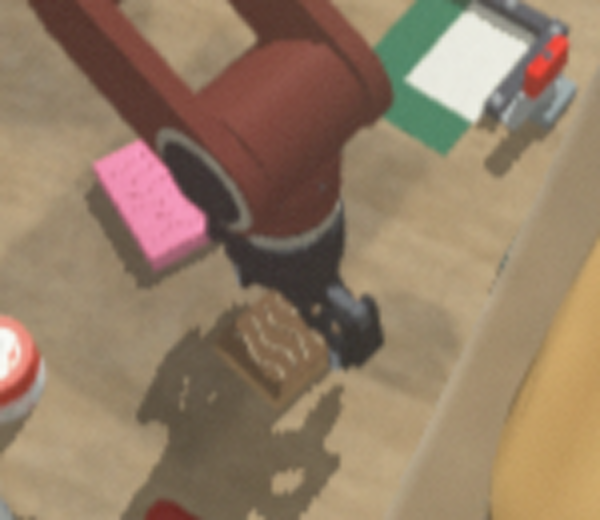

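The right finger stands beside the block's far long side, with its tip near crop (345,365), and the block is untouched. I'll close on it.

Request:
move_arm([
  [[70,-0.008,0.002,0,0],[60,0,0,0,0],[60,0,0,0,0],[60,0,0,0,0],[60,0,0,0,0]],
])

```text
time: 4.07
tool_pos: [0.5321, -0.0893, 0.0338]
tool_rot: [0.002, 0.81, 0.586, 0.001]
contact_force: [-0.9, -1.5, 5.8]
gripper_width: 0.738
grasp_force: 66.4
```

```bash
python3 -c "
from h import *
go(.519,.178,None,-10)
s=state();print(ray('side',246,272,.005),s['ft_torque'])"
```

```text
t 4.07 pos [ 0.5321 -0.0893  0.0338] yaw -18.18 w 0.738 F [-0.9 -1.5  5.8] gf 66.4
shift units [ 0.4165 -0.1597 -0.0009] rows>= 7.0 turn units -1.364 tool x [0.312 0.95 ]
[ 0.57611009 -0.09724784  0.005     ] [-0.20698395  0.22987882 -0.04031848]
```

The block is gripped (66 N). Next I drag it to just short of the corner and then turn it square.

Request:
move_arm([
  [[60,0.02,-0.008,-0.002,0],[60,0.04,-0.0155,0,0],[60,0.04,-0.0155,0,0],[60,0.04,-0.0155,0,0],[60,0.04,-0.0155,0,0]],
])

```text
time: 4.48
tool_pos: [0.5248, 0.0282, 0.0339]
tool_rot: [0.001, 0.81, 0.587, 0.001]
contact_force: [-0.3, -3.5, 1.6]
gripper_width: 0.736
grasp_force: 66.1
```

Request:
move_arm([
  [[60,0.04,-0.0155,0,0],[60,0.04,-0.0155,0,0],[60,0.04,-0.0155,0,0],[60,0.03,-0.0115,0,0],[60,0,0,0,0]],
])

```text
time: 4.9
tool_pos: [0.5194, 0.1274, 0.0339]
tool_rot: [-0.0, 0.809, 0.588, 0.002]
contact_force: [-1.6, 3.6, 4.6]
gripper_width: 0.733
grasp_force: 66.4
```

```bash
python3 -c "
from h import *
go(.519,.178,None,-10)"
```

```text
t 4.90 pos [0.5194 0.1274 0.0339] yaw -17.99 w 0.733 F [-1.6  3.6  4.6] gf 66.4
shift units [ 0.08   -0.0266  0.0002] rows>= 2.0 turn units -1.332 tool x [0.309 0.951]
```

Request:
move_arm([
  [[60,0,0,0,-0.66],[60,0,0,0,-0.67],[60,0,0,0,0],[60,0.03,-0.006,0,0],[60,0.03,-0.006,0,0]],
])

```text
time: 5.32
tool_pos: [0.5194, 0.1594, 0.0338]
tool_rot: [0.001, 0.768, 0.641, 0.0]
contact_force: [0.2, -3.2, 4.6]
gripper_width: 0.736
grasp_force: 66.4
```

Request:
move_arm([
  [[60,0.02,-0.003,0,0],[60,0,0,0,0],[60,0,0,0,0]],
])

```text
time: 5.57
tool_pos: [0.5196, 0.1739, 0.0339]
tool_rot: [-0.0, 0.767, 0.642, 0.002]
contact_force: [0.1, 4.7, 6.1]
gripper_width: 0.732
grasp_force: 66.5
```

```bash
python3 -c "
from h import *
go(.519,.178,None,-10)
f=grab_frame('top')[:,:,::-1]; cv2.imwrite('pics/t4.png',cv2.resize(f[130:220,190:310],None,fx=5,fy=5,interpolation=cv2.INTER_CUBIC))"
```

```text
t 5.57 pos [0.5196 0.1739 0.0339] yaw -10.17 w 0.732 F [0.1 4.7 6.1] gf 66.5
shift units [ 0.0065 -0.0022  0.    ] rows>= 1.0 turn units -0.028 tool x [0.176 0.984]
```

View pics/t4.png

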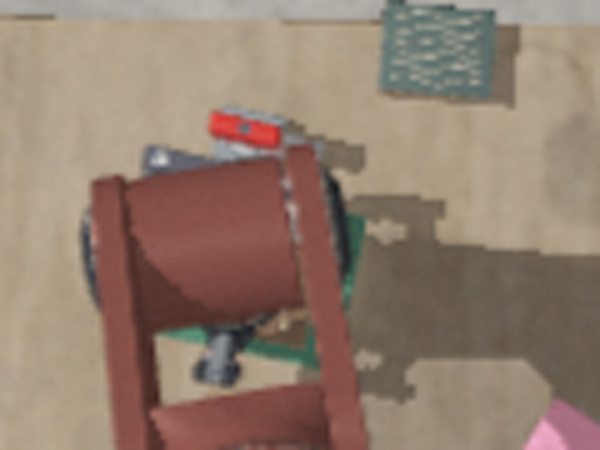

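The held block lies partly over the mat, just short of the corner and hidden under the arm. The hold-down, red bar at about (245,128), is still open. I'll release, rise, back off and turn for a two-finger push.

Request:
move_arm([
  [[100,0,0,0,0],[100,0,0,0,0],[100,0,0,0,0],[100,0,0,-0.05,0],[100,0,0,-0.05,0]],
])

```text
time: 6.03
tool_pos: [0.5159, 0.1716, 0.0899]
tool_rot: [-0.002, 0.767, 0.641, -0.003]
contact_force: [1.1, 0.4, -0.1]
gripper_width: 1.0
grasp_force: 0.0
```

Request:
move_arm([
  [[50,0,-0.03,-0.05,0],[50,0,-0.06,0,0],[50,0,-0.06,0,0],[50,0,-0.06,0,0],[50,0,0,0,-1]],
])

```text
time: 6.45
tool_pos: [0.3881, 0.1946, 0.1196]
tool_rot: [-0.002, 0.731, 0.682, -0.003]
contact_force: [-0.8, -0.9, -0.3]
gripper_width: 0.504
grasp_force: 0.0
```

Request:
move_arm([
  [[50,0,0,0,-1],[50,0,0,0,-1],[50,0,0,0,-1],[50,0,0,0,-1],[50,0,0,0,-1]],
])

```text
time: 6.87
tool_pos: [0.3941, 0.1944, 0.1219]
tool_rot: [-0.0, 0.529, 0.848, -0.0]
contact_force: [-0.9, -0.9, 0.4]
gripper_width: 0.503
grasp_force: 0.0
```

Request:
move_arm([
  [[50,0,0,0,-1],[50,0,0,0,-1],[50,0,0,0,-1],[50,0,0,0,-1],[50,0,0,0,-1]],
])

```text
time: 7.28
tool_pos: [0.3941, 0.1944, 0.1219]
tool_rot: [-0.001, 0.292, 0.956, -0.0]
contact_force: [1.0, -0.2, 0.4]
gripper_width: 0.497
grasp_force: 0.0
```

Request:
move_arm([
  [[50,0,0,0,-1],[50,0,0,0,-1],[50,0,0,0,-1],[50,0,0,0,-1],[50,0,0,0,0]],
])

```text
time: 7.7
tool_pos: [0.3941, 0.1944, 0.1219]
tool_rot: [-0.001, 0.088, 0.996, -0.0]
contact_force: [0.0, -0.3, -0.5]
gripper_width: 0.502
grasp_force: 0.0
```

```bash
python3 -c "
from h import *
go(.466,.189,.033,80)
f=grab_frame('side')[:,:,::-1]; cv2.imwrite('pics/s5.png',cv2.resize(f[130:260,200:350],None,fx=4.5,fy=4.5,interpolation=cv2.INTER_CUBIC))
f=grab_frame('top')[:,:,::-1]; cv2.imwrite('pics/t5.png',f)"
```

```text
t 7.70 pos [0.3941 0.1944 0.1219] yaw 79.88 w 0.502 F [ 0.  -0.3 -0.5] gf 0.0
shift units [-0.1197  0.0123  0.148 ] rows>= 3.0 turn units -0.021 tool x [-0.984  0.176]
```

View pics/s5.png

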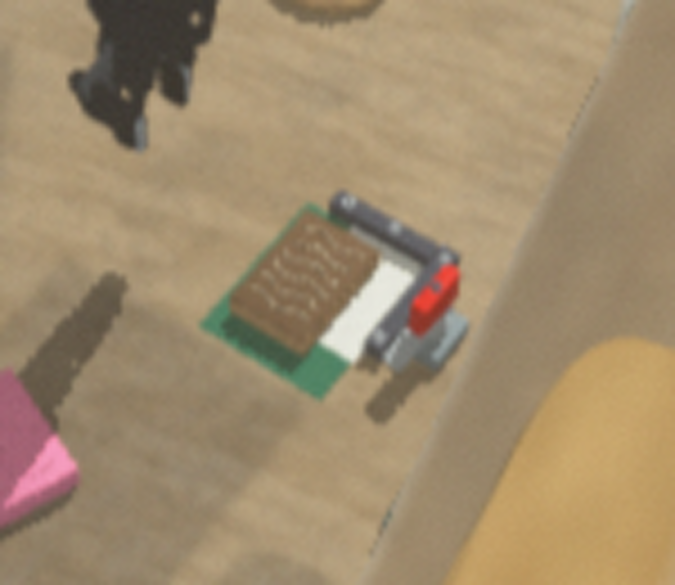

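The block lies flat and nearly square on the mat, short of the back fence. Its top-face corners are at about (312,208), (380,255), (303,343) and (231,297).

```bash
python3 - <<'E'
from h import *
c=np.array([.5925,.2258]); a=np.radians(-10); X=np.array([np.cos(a),np.sin(a)]);Y=np.array([-X[1],X[0]])
P=[]
for U,V in [(312,208),(380,255),(303,343),(231,297)]:
    p=ray("side",(U+.5)/4.5-.5+200,(V+.5)/4.5-.5+130,.021)[:2]-c; P.append([p@X,p@Y])
P=np.array(P)*1000; print(P.round(1),P.mean(0).round(1))
w=lambda x,y:c+x/1000*X+y/1000*Y
print(w(-135,-58),w(-76,-58))
go(*w(-135,-58),.034,80)
E
```

```text
[[ -89.9  -13.9]
 [ -27.1  -20.9]
 [ -30.3 -113.3]
 [ -92.7 -110.4]] [-60.  -64.6]
[0.44947936 0.19212365] [0.50758302 0.18187841]
t 7.80 pos [0.3943 0.1945 0.1221] yaw 79.63 w 0.501 F [-0.5 -0.9 -0.4] gf 0.0
shift units [-0.0914  0.0127  0.1467] rows>= 3.0 turn units -0.061 tool x [-0.984  0.18 ]
```

Request:
move_arm([
  [[50,-0.05,0.003,0.045,-0.06],[50,-0.05,0.003,0.045,0],[50,0,0,0.04,0],[50,0,0,0.013,0],[50,0,0,0,0]],
])

```text
time: 8.22
tool_pos: [0.4517, 0.1872, 0.0337]
tool_rot: [-0.003, 0.087, 0.996, -0.001]
contact_force: [-0.9, 0.7, 0.1]
gripper_width: 0.496
grasp_force: 0.0
```

Request:
move_arm([
  [[50,-0.015,0,0,0],[50,-0.015,0,0,0],[50,-0.01,0,0,0],[50,-0.01,0,0,0],[50,0,0,0,0]],
])

```text
time: 8.63
tool_pos: [0.486, 0.1829, 0.0383]
tool_rot: [0.002, 0.086, 0.996, 0.0]
contact_force: [0.6, -0.2, 0.2]
gripper_width: 0.498
grasp_force: 0.0
```

```bash
cat >> h.py <<'E'
c0=np.array([.5925,.2258]); A=np.radians(-10); X=np.array([np.cos(A),np.sin(A)]);Y=np.array([-X[1],X[0]])
w=lambda x,y:c0+x/1000*X+y/1000*Y
def cf():
    p=state()["tool_pos"][:2]-c0; print("TCP in corner frame mm",(p@X*1000).round(1),(p@Y*1000).round(1))
E
python3 -c "
from h import *
cf();go(*w(-76,-62),None,80)"
```

```text
TCP in corner frame mm -97.4 -60.7
t 8.63 pos [0.486  0.1829 0.0383] yaw 80.13 w 0.498 F [ 0.6 -0.2  0.2] gf 0.0
shift units [-0.0357 -0.0022  0.0001] rows>= 1.0 turn units 0.022 tool x [-0.985  0.171]
```

Request:
move_arm([
  [[50,-0.007,-0.001,0.004,0],[50,-0.007,0,0,0],[50,-0.007,0,0,0],[50,-0.007,0,0,0],[50,-0.004,0,0,0]],
])

```text
time: 9.05
tool_pos: [0.5031, 0.1788, 0.0342]
tool_rot: [0.0, 0.086, 0.996, -0.0]
contact_force: [-0.8, 0.6, 0.3]
gripper_width: 0.5
grasp_force: 0.5
```

Request:
move_arm([
  [[50,-0.004,0,0,0],[50,0,0,0,0]],
])

```text
time: 9.22
tool_pos: [0.5056, 0.1784, 0.0344]
tool_rot: [0.0, 0.086, 0.996, 0.0]
contact_force: [0.2, -0.4, -0.1]
gripper_width: 0.5
grasp_force: 0.0
```

```bash
python3 -c "
from h import *
cf();go(*w(-76,-62),None,80)"
```

```text
TCP in corner frame mm -77.3 -61.7
t 9.22 pos [0.5056 0.1784 0.0344] yaw 80.16 w 0.500 F [ 0.2 -0.4 -0.1] gf 0.0
shift units [-0.0022 -0.0005  0.    ] rows>= 1.0 turn units 0.026 tool x [-0.985  0.171]
```

Request:
move_arm([
  [[50,-0.003,0,0,0],[50,-0.003,0,0,0],[50,0,0,0,0]],
])

```text
time: 9.47
tool_pos: [0.5061, 0.1784, 0.0341]
tool_rot: [-0.004, 0.086, 0.996, -0.0]
contact_force: [-10.1, 1.6, 9.6]
gripper_width: 0.5
grasp_force: 5.3
```

Request:
move_arm([
  [[50,-0.002,0,0,0],[50,-0.002,0,0,0],[50,0,0,0,0]],
])

```text
time: 9.72
tool_pos: [0.5063, 0.1784, 0.0337]
tool_rot: [-0.007, 0.086, 0.996, -0.0]
contact_force: [-17.6, 2.7, 14.3]
gripper_width: 0.502
grasp_force: 9.0
```

```bash
python3 -c "
from h import *
cf();go(*w(-76,-62),None,80)"
```

```text
TCP in corner frame mm -76.7 -61.7
t 9.72 pos [0.5063 0.1784 0.0337] yaw 80.16 w 0.502 F [-17.6   2.7  14.3] gf 9.0
shift units [-0.0011 -0.0005 -0.    ] rows>= 1.0 turn units 0.026 tool x [-0.985  0.171]
```

The block is firm against the back fence: force rises at TCP x' = -76.7 mm, where I expected contact. Next I back off, shut the fingers, go round to the right end and push left.

Request:
move_arm([
  [[50,0.02,0,0,0],[50,0.02,0,-0.02,0],[0,0,0,-0.05,0],[0,0,0,-0.05,0],[0,0,-0.05,0,0]],
])

```text
time: 10.13
tool_pos: [0.487, 0.1552, 0.1136]
tool_rot: [0.007, 0.084, 0.996, 0.002]
contact_force: [1.6, -0.1, 2.0]
gripper_width: 0.078
grasp_force: 0.0
```

Request:
move_arm([
  [[0,-0.035,-0.05,0,0],[0,-0.035,-0.05,0,0],[0,-0.03,0,0,0],[0,0,0,0,0]],
])

```text
time: 10.47
tool_pos: [0.5339, 0.0807, 0.1075]
tool_rot: [0.002, 0.087, 0.996, -0.0]
contact_force: [-0.1, -0.6, 0.5]
gripper_width: 0.003
grasp_force: 0.0
```

```bash
python3 -c "
from h import *
cf();go(*w(-32,-150),.035,80)
f=grab_frame('side')[:,:,::-1]; cv2.imwrite('pics/s6.png',cv2.resize(f[130:260,200:350],None,fx=4.5,fy=4.5,interpolation=cv2.INTER_CUBIC))"
```

```text
TCP in corner frame mm -32.5 -153.1
t 10.47 pos [0.5339 0.0807 0.1075] yaw 79.97 w 0.003 F [-0.1 -0.6  0.5] gf 0.0
shift units [-0.0003  0.0052  0.1208] rows>= 2.0 turn units -0.005 tool x [-0.985  0.174]
```

View pics/s6.png

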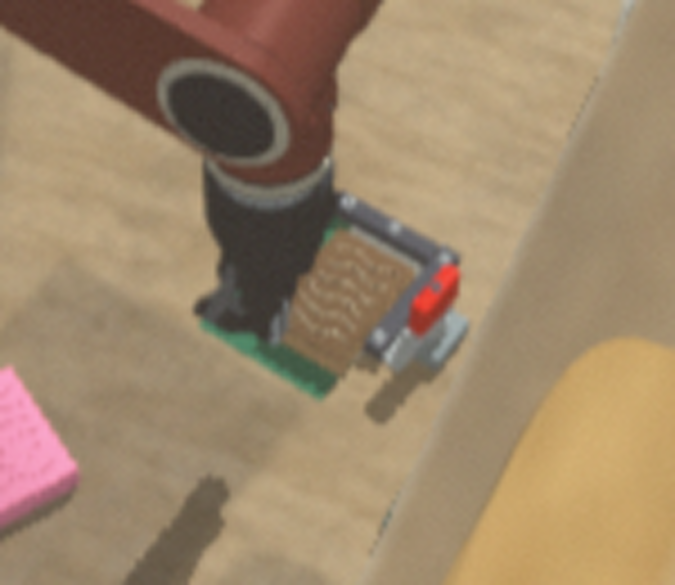

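The block lies along the back fence, with a gap of about 15 mm to the side fence. The hold-down is still open, and the gripper is above, clear of the block.

Request:
move_arm([
  [[0,0,0,0.05,0],[0,0,0,0.05,0],[0,0,0,0.02,0],[0,0,0,0,0]],
])

```text
time: 10.85
tool_pos: [0.5271, 0.0834, 0.0303]
tool_rot: [-0.004, 0.085, 0.996, -0.0]
contact_force: [-0.8, 1.0, -0.8]
gripper_width: 0.002
grasp_force: 0.0
```

Request:
move_arm([
  [[0,0,0.015,0,0],[0,0,0.015,0,0],[0,0,0.008,0,0],[0,0,0.008,0,0],[0,0,0.008,0,0]],
])

```text
time: 11.27
tool_pos: [0.5379, 0.1151, 0.0361]
tool_rot: [0.001, 0.085, 0.996, -0.0]
contact_force: [-0.6, -3.6, 5.4]
gripper_width: 0.001
grasp_force: 2.5
```

Request:
move_arm([
  [[0,0,0.005,0,0],[0,0,0.005,0,0],[0,0,0,0,0]],
])

```text
time: 11.52
tool_pos: [0.5389, 0.1206, 0.036]
tool_rot: [0.001, 0.085, 0.996, -0.0]
contact_force: [-0.6, -2.7, 5.6]
gripper_width: -0.0
grasp_force: 2.5
```

```bash
python3 -c "
from h import *
cf();go(*w(-32,-109),None,80)"
```

```text
TCP in corner frame mm -34.5 -112.9
t 11.52 pos [0.5389 0.1206 0.036 ] yaw 80.20 w -0.000 F [-0.6 -2.7  5.6] gf 2.5
shift units [-0.0041  0.0066  0.    ] rows>= 1.0 turn units 0.034 tool x [-0.985  0.17 ]
```

Request:
move_arm([
  [[0,0,0.004,0,0],[0,0,0.003,0,0],[0,0,0,0,0]],
])

```text
time: 11.77
tool_pos: [0.5396, 0.1244, 0.0359]
tool_rot: [0.001, 0.086, 0.996, -0.001]
contact_force: [-1.2, -4.2, 6.7]
gripper_width: -0.002
grasp_force: 3.0
```

Request:
move_arm([
  [[0,0,0.003,0,0],[0,0,0.002,0,0],[0,0,0,0,0]],
])

```text
time: 12.02
tool_pos: [0.5399, 0.1263, 0.0359]
tool_rot: [0.001, 0.085, 0.996, -0.002]
contact_force: [-1.4, -7.0, 7.9]
gripper_width: -0.003
grasp_force: 5.2
```

```bash
python3 -c "
from h import *
cf();go(*w(-32,-109),None,80)"
```

```text
TCP in corner frame mm -34.5 -107.1
t 12.02 pos [0.5399 0.1263 0.0359] yaw 80.21 w -0.003 F [-1.4 -7.   7.9] gf 5.2
shift units [-0.0042 -0.0032  0.    ] rows>= 1.0 turn units 0.034 tool x [-0.985  0.17 ]
```

Request:
move_arm([
  [[0,0,0.003,0,0],[0,0,0.002,0,0],[0,0,0,0,0]],
])

```text
time: 12.27
tool_pos: [0.54, 0.1269, 0.036]
tool_rot: [0.0, 0.085, 0.996, -0.004]
contact_force: [-4.3, -17.2, 11.4]
gripper_width: -0.001
grasp_force: 10.3
```

Request:
move_arm([
  [[0,0,0.003,0,0],[0,0,0,0,0]],
])

```text
time: 12.43
tool_pos: [0.54, 0.1272, 0.0359]
tool_rot: [-0.0, 0.085, 0.996, -0.006]
contact_force: [-6.0, -22.9, 12.2]
gripper_width: 0.003
grasp_force: 13.3
```

```bash
python3 -c "
from h import *
cf();go(*w(-32,-109),None,80)"
```

```text
TCP in corner frame mm -34.6 -106.2
t 12.43 pos [0.54   0.1272 0.0359] yaw 80.28 w 0.003 F [ -6.  -22.9  12.2] gf 13.3
shift units [-0.0043 -0.0047  0.0001] rows>= 1.0 turn units 0.047 tool x [-0.986  0.169]
```

The side fence is reached (23 N at y' = -106). I'll back off, rise and turn for the bar, then check the fit.

Request:
move_arm([
  [[0,0,-0.02,0,0],[0,0,-0.04,0,0],[0,0,-0.04,-0.04,0],[40,0,-0.04,-0.06,0],[40,0,-0.04,-0.06,1]],
])

```text
time: 12.85
tool_pos: [0.5199, 0.0272, 0.1272]
tool_rot: [-0.002, 0.138, 0.99, 0.0]
contact_force: [1.0, -1.2, -0.6]
gripper_width: 0.272
grasp_force: 0.0
```

Request:
move_arm([
  [[40,0,0,0,1],[40,0,0,0,1],[40,0,0,0,1],[40,0,0,0,1],[40,0,0,0,1]],
])

```text
time: 13.27
tool_pos: [0.5214, 0.028, 0.1277]
tool_rot: [0.0, 0.392, 0.92, 0.0]
contact_force: [-1.4, -0.8, -0.8]
gripper_width: 0.402
grasp_force: 0.0
```

Request:
move_arm([
  [[40,0,0,0,1],[40,0,0,0,1],[40,0,0,0,1],[40,0,0,0,1],[40,0,0,0,1]],
])

```text
time: 13.68
tool_pos: [0.5214, 0.0281, 0.1276]
tool_rot: [-0.0, 0.617, 0.787, 0.0]
contact_force: [0.1, 0.0, 0.1]
gripper_width: 0.399
grasp_force: 0.0
```

Request:
move_arm([
  [[40,0,0,0,1],[40,0,0,0,1],[40,0,0,0,1],[40,0,0,0,1],[40,0,0,0,0.4]],
])

```text
time: 14.1
tool_pos: [0.5214, 0.0281, 0.1276]
tool_rot: [-0.0, 0.78, 0.626, 0.0]
contact_force: [1.0, 0.5, 0.3]
gripper_width: 0.397
grasp_force: 0.0
```

```bash
python3 - <<'E'
from h import *
go(.6157,.1734,.11,-12.5)
t=grab_frame('top'); s=grab_frame('side')
# red bar centroid in both views, triangulate
def red(f,box):
    m=cv2.inRange(cv2.cvtColor(f,cv2.COLOR_RGB2HSV),(0,180,110),(8,255,255))|cv2.inRange(cv2.cvtColor(f,cv2.COLOR_RGB2HSV),(172,180,110),(180,255,255))
    M=np.zeros_like(m); y0,y1,x0,x1=box; M[y0:y1,x0:x1]=m[y0:y1,x0:x1]
    ys,xs=np.nonzero(M); print(len(xs),cv2.minAreaRect(np.c_[xs,ys].astype(np.float32))); return xs.mean(),ys.mean()
a=red(t,(140,170,225,260)); b=red(s,(180,210,280,310))
for z in(.046,.054,.062): print(z,ray('top',*a,z),ray('side',*b,z))
A_=cv2.resize(t[145:205,195:285],None,fx=6,fy=6,interpolation=cv2.INTER_CUBIC); B_=cv2.resize(s[160:220,235:325],None,fx=6,fy=6,interpolation=cv2.INTER_CUBIC)[:,:]
im=np.vstack([A_[:300],B_[:300]]); cv2.imwrite('pics/t7.png',im[:,:,::-1])
E
```

```text
t 14.10 pos [0.5214 0.0281 0.1276] yaw -12.48 w 0.397 F [1.  0.5 0.3] gf 0.0
shift units [0.2704 0.1011 0.0295] rows>= 5.0 turn units 0.003 tool x [0.216 0.976]
23 ((238.9412078857422, 155.7353057861328), (12.854387283325195, 3.395498752593994), 14.03624439239502)
47 ((295.8352966308594, 195.8588409423828), (4.338609218597412, 14.317410469055176), 40.601295471191406)
0.046 [0.61499574 0.17085976 0.046     ] [0.61487522 0.17441313 0.046     ]
0.054 [0.61369238 0.17045336 0.054     ] [0.61635856 0.16909326 0.054     ]
0.062 [0.61238902 0.17004696 0.062     ] [0.6178419  0.16377339 0.062     ]
```

View pics/t7.png

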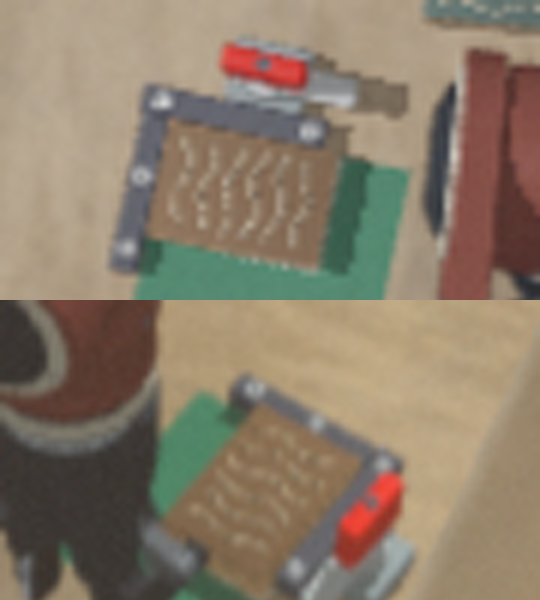

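The block sits snug and square against both fences, with its long side along the back fence. The hold-down is still open, its bar centre at about (0.615, 0.172). I'll move over the bar.

Request:
move_arm([
  [[40,0.054,0.02,0,0],[40,0.054,0.02,0,0],[40,0.054,0.02,0,0],[40,0.054,0.02,0,0],[40,0.053,0.02,0,0]],
])

```text
time: 14.62
tool_pos: [0.615, 0.1745, 0.1275]
tool_rot: [-0.0, 0.778, 0.628, 0.0]
contact_force: [-0.9, -0.7, -0.7]
gripper_width: 0.397
grasp_force: 0.0
```

Request:
move_arm([
  [[40,0,0,0,0],[40,0,0,0,0],[40,0,0,0,0]],
])

```text
time: 14.87
tool_pos: [0.6139, 0.1727, 0.1272]
tool_rot: [-0.0, 0.778, 0.628, -0.0]
contact_force: [0.3, 0.3, 0.2]
gripper_width: 0.401
grasp_force: 0.0
```

```bash
python3 -c "
from h import *
cf();go(.6153,.1725,.061,-12.5)"
```

```text
TCP in corner frame mm 30.3 -48.6
t 14.87 pos [0.6139 0.1727 0.1272] yaw -12.17 w 0.401 F [0.3 0.3 0.2] gf 0.0
shift units [0.0002 0.0025 0.1103] rows>= 2.0 turn units 0.055 tool x [0.211 0.978]
```

Request:
move_arm([
  [[40,0,0.002,0.03,0.05],[40,0,0,0.03,0],[40,0,0,0.03,0],[40,0,0,0.02,0],[40,0,0,0,0]],
])

```text
time: 15.28
tool_pos: [0.6127, 0.1711, 0.0581]
tool_rot: [-0.002, 0.78, 0.625, -0.003]
contact_force: [-1.4, -0.5, -0.8]
gripper_width: 0.402
grasp_force: 0.0
```

Request:
move_arm([
  [[5,0,0,0,0],[5,0,0,0,0],[5,0,0,0,0],[5,0,0,0,0]],
])

```text
time: 15.62
tool_pos: [0.6153, 0.1722, 0.0626]
tool_rot: [0.0, 0.78, 0.626, -0.0]
contact_force: [-5.8, -1.5, 4.2]
gripper_width: 0.15
grasp_force: 60.0
```

```bash
python3 -c "
from h import *
cf();go(.6153,.1725,.061,-12.5)"
```

```text
TCP in corner frame mm 31.7 -48.8
t 15.62 pos [0.6153 0.1722 0.0626] yaw -12.53 w 0.150 F [-5.8 -1.5  4.2] gf 60.0
shift units [ 0.0005 -0.0001  0.0027] rows>= 1.0 turn units -0.005 tool x [0.217 0.976]
```

The bar is gripped (60 N, about 13 mm wide). Turning it clockwise.

Request:
move_arm([
  [[5,0,0,0,0.7],[5,0,0,0,0.8],[5,0,0,0,0.8],[5,0,0,0,0.8],[5,0,0,0,0.8]],
])

```text
time: 16.03
tool_pos: [0.6152, 0.1722, 0.0626]
tool_rot: [0.0, 0.892, 0.453, -0.001]
contact_force: [-5.3, -2.5, 2.3]
gripper_width: 0.152
grasp_force: 60.0
```

Request:
move_arm([
  [[5,0,0,0,0.8],[5,0,0,0,0.8],[5,0,0,0,0.8],[5,0,0,0,0.8],[5,0,0,0,0]],
])

```text
time: 16.45
tool_pos: [0.6151, 0.1722, 0.0626]
tool_rot: [0.0, 0.954, 0.298, -0.001]
contact_force: [-7.1, -1.6, 4.1]
gripper_width: 0.153
grasp_force: 60.1
```

```bash
python3 -c "
from h import *
cf();go(.6153,.1725,.061,-100);print(state()['ft_torque'])"
```

```text
TCP in corner frame mm 31.6 -48.8
t 16.45 pos [0.6151 0.1722 0.0626] yaw -55.27 w 0.153 F [-7.1 -1.6  4.1] gf 60.1
shift units [ 0.0005 -0.0002  0.0027] rows>= 1.0 turn units 7.455 tool x [0.822 0.57 ]
[-0.44821351  0.90759562 -0.03950279]
```

Request:
move_arm([
  [[5,0,0,0,0.8],[5,0,0,0,0.8],[5,0,0,0,0.8],[5,0,0,0,0.8],[5,0,0,0,0.8]],
])

```text
time: 16.87
tool_pos: [0.615, 0.1723, 0.0626]
tool_rot: [0.0, 0.996, 0.093, -0.001]
contact_force: [-5.7, -1.7, 3.6]
gripper_width: 0.155
grasp_force: 60.1
```

Request:
move_arm([
  [[5,0,0,0,0.8],[5,0,0,0,0.8],[5,0,0,0,0.8],[5,0,0,0,0.6],[5,0,0,0,0]],
])

```text
time: 17.28
tool_pos: [0.615, 0.1724, 0.0626]
tool_rot: [0.0, 0.998, -0.063, -0.001]
contact_force: [-5.9, -1.7, 2.9]
gripper_width: 0.156
grasp_force: 60.1
```

```bash
python3 -c "
from h import *
cf();go(.6153,.1725,.061,-100);print(state()['ft_torque'])"
```

```text
TCP in corner frame mm 31.4 -48.7
t 17.28 pos [0.615  0.1724 0.0626] yaw -97.23 w 0.156 F [-5.9 -1.7  2.9] gf 60.1
shift units [ 0.0005 -0.0003  0.0027] rows>= 1.0 turn units 0.462 tool x [ 0.992 -0.126]
[-0.30829439  0.8901576  -0.05235985]
```

Last few degrees to the stop, then release and rise.

Request:
move_arm([
  [[5,0,0,0,0.3],[5,0,0,0,0.2],[5,0,0,0,0]],
])

```text
time: 17.53
tool_pos: [0.615, 0.1724, 0.0626]
tool_rot: [0.0, 0.996, -0.088, -0.001]
contact_force: [-4.9, -0.8, 2.7]
gripper_width: 0.153
grasp_force: 60.1
```

Request:
move_arm([
  [[40,0,0,0,0],[40,0,0,0,0],[40,0,0,0,0],[40,0,0,-0.03,0],[40,0,0,-0.05,0]],
])

```text
time: 17.95
tool_pos: [0.6131, 0.172, 0.1062]
tool_rot: [0.001, 0.996, -0.088, -0.003]
contact_force: [0.3, -0.4, 0.0]
gripper_width: 0.4
grasp_force: 0.0
```

Request:
move_arm([
  [[40,0,0,-0.05,0],[40,0.0,0.06,-0.05,0],[40,0,0.06,0,0],[40,0,0.06,0,0],[40,0,0.06,0,0]],
])

```text
time: 18.37
tool_pos: [0.5915, 0.0335, 0.1681]
tool_rot: [-0.0, 0.996, -0.088, 0.002]
contact_force: [-0.4, -0.2, -0.1]
gripper_width: 0.399
grasp_force: 0.0
```

Request:
move_arm([
  [[40,0,0.06,0,0],[40,0,0,0,0],[40,0,0,0,0]],
])

```text
time: 18.62
tool_pos: [0.5849, -0.0024, 0.167]
tool_rot: [-0.0, 0.996, -0.09, 0.001]
contact_force: [0.3, -0.1, 0.5]
gripper_width: 0.399
grasp_force: 0.0
```

```bash
python3 - <<'E'
from h import *
cf();go(.6153,.1725,.061,-100)
t=grab_frame('top'); s=grab_frame('side')
A_=cv2.resize(t[145:205,195:285],None,fx=6,fy=6,interpolation=cv2.INTER_CUBIC); B_=cv2.resize(s[160:220,235:325],None,fx=6,fy=6,interpolation=cv2.INTER_CUBIC)
cv2.imwrite('pics/t8.png',np.vstack([A_[:300],B_[:300]])[:,:,::-1])
E
```

```text
TCP in corner frame mm 32.1 -226.0
t 18.62 pos [ 0.5849 -0.0024  0.167 ] yaw -100.32 w 0.399 F [ 0.3 -0.1  0.5] gf 0.0
shift units [-0.0027 -0.2957  0.1767] rows>= 5.0 turn units -0.054 tool x [ 0.984 -0.179]
```

View pics/t8.png

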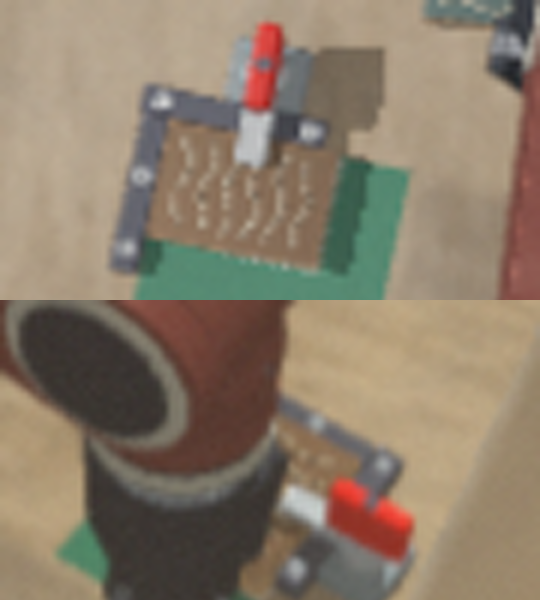

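The hold-down's finger now lies across the block, with the bar turned about 88° to its stop. The block is still snug against both fences, and the arm touches nothing.

```bash
python3 -c "
from plant import *
print(job.job_done())"
```

```text
the job is handed in; nothing more can be done
None
```

I slid the brown lino block into the corner, snug and square against both fences, turned the hold-down clockwise until its finger lay across the block, and handed the job in at about 19 s; the hand-in call returned no verdict.

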